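# Pack the dressing caddy and leave the odd sizes

### The job

Pack the blue dressing caddy with its four supplies: stand the large saline bottle in the round cup, stand the long dressing carton in the long bin and the square gauze carton in the square bin, and put the full tape roll over the post. Each should end upright and fully down on the floor of its place; set things down, do not drop them in, and leave the small saline bottle and the part-used tape roll standing where they are.

Things in the scene. Friction and masses are not known exactly. Their poses are not given: they have to be found in the camera images.
- saline_mid (a point): Large saline bottle, white plastic, blue screw cap, upright: body 54 mm diameter, straight from the bottom to 86 mm, then a shoulder, cap 33 mm diameter; 115 mm high in all; 150 to 290 g. Point: on its axis, half-way up (57.5 mm above its underside); z up its axis. Stands among the supplies, their centres 95 mm or more apart.
- dressing_mid (a point): Long carton of dressings, white with a blue band, standing on its long narrow side: 90 mm long (x), 38 mm thick (y), 85 mm high (z, up); 70 to 130 g. Point: its centre, 42.5 mm above its underside. Stands among the supplies, their centres 95 mm or more apart.
- gauze_mid (a point): Square carton of gauze, white with a blue band: 56 x 56 mm in plan (sides along x and y), 70 mm high (z, up); 63 to 117 g. Point: its centre, 35 mm above its underside. Stands among the supplies, their centres 95 mm or more apart.
- tape_mid (a point): Full roll of white cloth tape lying flat: 58 mm outer diameter, 34 mm clear bore right through (brown core), 50 mm high; 56 to 104 g. Point: on its axis, half-way up (25 mm above its underside); z up its axis. Stands among the supplies, their centres 95 mm or more apart.
- small_saline_mid (a point): Small saline bottle, like the large one but 40 mm in diameter and 82 mm high. It does not belong in the caddy. Point: on its axis, half-way up (41 mm above its underside). Stands among the supplies, their centres 95 mm or more apart.
- used_tape_mid (a point): Part-used narrow roll of the same tape, lying flat: 45 mm outer diameter, 25 mm high. It does not belong in the caddy. Point: on its axis, half-way up (12.5 mm). An unlisted small steel cup (56 mm diameter, 34 mm high) also stands among the supplies; all else near them is under 16 mm high. Stands among the supplies, their centres 95 mm or more apart.
- bottle_cup: Round bottle cup: inside 74 mm diameter, wall 3 mm, rim 44 mm above the insert's underside; the bottle stands on the base plate in it. A fixed grey insert, base plate 122 mm square, 4 mm thick, lying in the blue caddy. Origin: centre of the plate's underside, 4 mm above the bench; z up, x and y along its sides.
- long_bin: Long narrow bin: inside 108 mm (its x) by 56 mm (its y), walls 3 mm, rim 34 mm and inner floor 7 mm above the insert's underside. A fixed grey insert, base plate 122 mm square, 4 mm thick, lying in the blue caddy. Origin: centre of the plate's underside, 4 mm above the bench; z up, x and y along its sides.
- square_bin: Square bin: inside 76 x 76 mm, walls 3 mm, rim 31 mm and inner floor 7 mm above the insert's underside. A fixed grey insert, base plate 122 mm square, 4 mm thick, lying in the blue caddy. Origin: centre of the plate's underside, 4 mm above the bench; z up, x and y along its sides. The caddy is a fixed tray 270 mm square, rim 22 mm above the bench, with the four inserts in any order in its 2 x 2 cells, 128 mm apart.
- tape_post: Upright white post for a tape roll, no walls: 12 mm diameter, tapered top 46 mm above the insert's underside, foot 20 mm diameter and 4 mm high. A seated roll lies flat on the base plate with the post in its bore. A fixed grey insert, base plate 122 mm square, 4 mm thick, lying in the blue caddy. Origin: centre of the plate's underside, 4 mm above the bench; z up, x and y along its sides.
Mind the look-alikes: they are no part of the job. What is shaped like the part that bears gauze_mid but red is not meant.

How it is judged:
By the outcome, as a careful person would: the job done as asked, in the order asked, and still so for the second after the job is handed in, with the robot touching nothing.
It also fails if it takes over 115 s, if anything falls off the work surface, if the arm or the gripper's body presses on something with over 40 N, if the wrist force passes 120 N, or if a joint passes its speed limit or range.

### The arm

A 6-joint arm with a two-finger parallel gripper is mounted at the origin on the work surface. World frame = base frame: x ahead of the robot, y to its left, z up, the work surface at z = 0. Lengths are in mm, angles in rad, forces in N, time in s.
With the tool pointing down it reaches from about 300 to 775 mm from the base axis. Payload 14.6 kg.
Tool frame: the origin (TCP) lies at the very end of the fingers, on their centre line; the grasp point (between the pads) lies 19 mm behind it (grip_point_offset is the distance from the TCP to the grasp point, in mm); z points along the fingers, y is the line along which they close (so a half turn about z gives the same grasp; the last joint's range is limited). The gripper opens to 94 mm and grips with 3 to 60 N. Pads are 16 mm wide; open, the fingers measure 119 mm over their backs; the gripper's body (75 mm by 177 mm) begins 78 mm behind the grasp point.
Start: joints at [-1.41, 0.3, 1.521, -0, 1.321, -0.067], TCP at [124.203, -535.783, 205.446] pointing down, gripper open.
Joint ranges: [-3.03, 3.03], [-0.79, 2.21], [0.23, 2.52], [-1.04, 4.18], [0, 3.07], [-2.55, 2.55]. Speed limits (rad/s): [2.22, 2.22, 2.57, 3.14, 3.14, 3.14].

### API

Orientations are given as [roll, pitch, yaw] about the fixed x, y, z axes, in that order (R = Rz(yaw) Ry(pitch) Rx(roll)).
In Python, from cell import read_state, camera, camera_info, sign_off, grip_point_offset gives the robot as it stands.
- The arm moves only by the shell command python3 -m handwheel 'ROWS' [FORCE]. ROWS is text: rows parted by semicolons, each of 5 numbers parted by spaces: the shift along the world's x, y, z in units of 40 mm (1.0 is 40 mm), then the turn about the world's z in units of 5 degrees (1.0 is 5 degrees), then the closure, from 0 (fully open) to 1 (shut). In form: dx dy dz yaw gripper; .... A call has 1 to 12 rows; each row shifts and turns the commanded pose from where the row before left it; what a row does not reach is not made up. A row lasts 1/12 s, in which the tool goes at most 41.7 mm and 7.16 degrees, less where a joint would pass 70% of its speed; a pose out of reach is approached as far as the arm can. A call is refused whole if a number of a shift passes 1 or a number of a turn 1, either way. A call with a gripper value outside its range is refused whole. The fingers move at their own pace and stop on an object; FORCE is the grip in N (left out, the last holds). Time passes only in rows, so rows that do not move let the fingers close. It gives the time, the measured TCP pose, the force, the opening and the grip force at its end, in the units of the state.
- read_state(): the state, without advancing time (a new reading comes with each control period).
- camera(name): name is "side" or "top" or "wrist"; returns (picture, depth): 384x512x3 uint8, red, green, blue; 384x512 float32, mm along the optical axis (not along the pixel's ray), 0 where there is no reading.
- camera_info(name): a dict with "intrinsics" (3x3 intrinsics, pixels), "world_from_camera" (4x4, takes a point from camera to world coordinates). Camera axes: x right, y down, z forward; pixel columns grow to the right and rows downward; lengths in mm; the calibration is good to about 2 mm. A picture is of the moment at which its call begins: read the wrist's pose just before it. camera_info takes no time and is no camera call; for the wrist camera it gives the pose at the moment of the call.
- sign_off(): hands the job in; it is judged then, once.
The state is a dict: "clock": time; "joints": joint angles; "qd": joint speeds; "effort": joint torques, N m; "eef_pos": TCP position; "eef_rot": TCP orientation; "wrist_force": force on the tool from outside, world axes, zero at the start; "moment": the same for the moment, N m; "finger_gap": finger opening in mm; "finger_force": force on a finger pad.
Only numpy, scipy, OpenCV 4.12 (cv2) and the standard library are available. Lean on these libraries where they do the work, as an engineer would, in place of code of your own. Each camera call takes 0.05 s, during which the arm holds its last target. There are 200 camera calls.

## Working session

There is one attempt and no reset: what is moved stays moved. The work goes in short steps, Python scripts to look and compute and a shell command to move; the robot and the scene stay as the last step left them, time stands still between calls to the robot, and variables do not carry over. Pictures are saved under pics/ and viewed, at most 14 in all, crops included, and the job is handed in when it is done.

```bash
ls; mkdir -p pics; python3 - <<'E'
from cell import *
import cv2,numpy as np
s=read_state();print(s['clock'],s['eef_pos'],s['eef_rot'],grip_point_offset)
for n in ('top','side'):
    p,d=camera(n);i=camera_info(n)
    np.savez(f'{n}.npz',p=p,d=d,K=i['intrinsics'],T=i['world_from_camera'])
    cv2.imwrite(f'pics/{n}.png',p[:,:,::-1]);print(n,np.round(i['intrinsics'],1).tolist(),np.round(i['world_from_camera'],3).tolist())
E
```

```text
pics
0.0 [ 124.16222566 -535.53341299  204.87584645] [-3.14042587e+00 -6.01884794e-05  2.27834567e-01] 18.8
top [[356.8, 0.0, 249.0], [0.0, 356.8, 194.6], [0.0, 0.0, 1.0]] [[0.03, -0.995, 0.098, 333.939], [-0.999, -0.028, 0.02, -55.046], [-0.017, -0.098, -0.995, 913.524], [0.0, 0.0, 0.0, 1.0]]
side [[400.9, 0.0, 255.5], [0.0, 400.9, 187.3], [0.0, 0.0, 1.0]] [[0.997, -0.043, 0.057, 383.314], [-0.072, -0.575, 0.815, -878.222], [-0.003, -0.817, -0.576, 666.129], [0.0, 0.0, 0.0, 1.0]]
```

View pics/top.png

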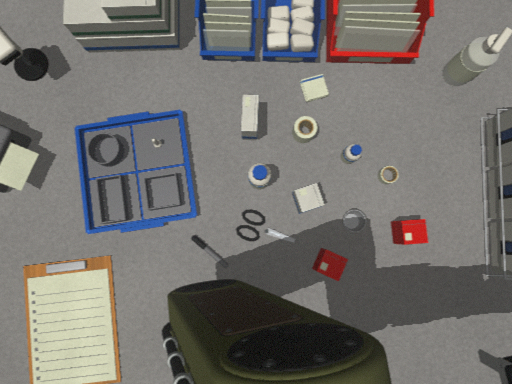

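View pics/side.png

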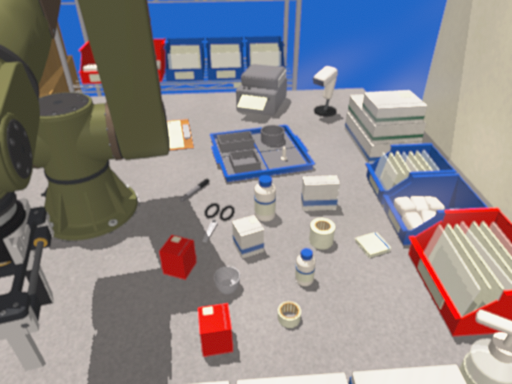

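The top view shows the caddy at cols 75-197, rows 110-232. The cup is at (106,150), the post at (156,142), the long bin at (115,197) and the square bin at (164,190). The supplies are the dressing carton (250,115), tape (305,128), large saline (260,175), gauze carton (310,197), small saline (353,152) and used tape (389,174). The red boxes are the decoys. The side view agrees.

```bash
cat > h.py <<'E'
import numpy as np,cv2
def cloud(p,d,K,T):
    v,u=np.mgrid[:d.shape[0],:d.shape[1]]
    c=np.stack([(u-K[0,2])/K[0,0]*d,(v-K[1,2])/K[1,1]*d,d,np.ones_like(d)],-1)
    w=(c@T.T)[...,:3].copy(); w[d==0]=np.nan
    return w
def rect(P):
    r=cv2.minAreaRect(P[:,:2].astype(np.float32)); return [np.round(r[0],1).tolist(),np.round(r[1],1).tolist(),round(r[2],1)]
E
python3 - <<'E'
from h import *
z=np.load('top.npz');W=cloud(z['p'],z['d'],z['K'],z['T'])
print('table',np.nanmedian(W[230:250,160:190,2]))
for n,(u,v,r,h) in dict(dress=(250,115,25,85),tape=(305,128,18,50),sal=(260,175,18,115),gauze=(310,197,22,70),ssal=(353,152,14,82),utape=(389,174,14,25),cup=(106,150,22,48),post=(156,142,12,50),lbin=(115,197,24,38),sbin=(164,190,26,35),steel=(355,219,18,34)).items():
    P=W[v-r:v+r,u-r:u+r].reshape(-1,3);P=P[~np.isnan(P[:,2])]
    m=np.percentile(P[:,2],99.5)
    Q=P[np.abs(P[:,2]-h)<7]
    print(n,h,round(m,1),len(Q),rect(Q) if len(Q)>2 else '',np.round(Q.mean(0),1))
hsv=cv2.cvtColor(z['p'],cv2.COLOR_RGB2HSV);m=cv2.inRange(hsv,(105,120,60),(130,255,255));m=(m>0)&(np.abs(W[...,2]-22)<8);m[:,210:]=0;m[:100]=0
print('tray',rect(W[m]))
E
```

```text
table -1.4437521561835638
dress 85 86.4 586 [[612.7, -32.9], [38.0, 90.8], 88.8] [611.8 -33.   83.5]
tape 50 51.9 291 [[591.0, -171.4], [56.6, 56.0], 16.9] [ 590.7 -171.    48.8]
sal 115 116.2 170 [[464.9, -60.6], [32.0, 31.8], 1.5] [465.1 -60.3 113.6]
gauze 70 71.9 563 [[415.0, -179.9], [55.6, 56.2], 20.3] [ 414.8 -179.6   68.9]
ssal 82 83.7 87 [[530.0, -287.8], [24.8, 22.0], 88.8] [ 530.2 -287.2   80.7]
utape 25 27.0 129 [[482.3, -385.1], [42.7, 43.3], 1.0] [ 482.6 -384.4   23.6]
cup 48 47.9 164 [[525.9, 331.1], [78.4, 77.2], 88.7] [526.4 332.   45.1]
post 50 47.8 15 [[548.3, 205.5], [8.7, 9.1], 43.3] [548.8 205.2  46.3]
lbin 38 38.9 225 [[400.9, 308.2], [114.0, 63.4], 10.3] [406.7 307.9  35.5]
sbin 35 35.3 216 [[424.1, 182.6], [82.6, 82.8], 10.0] [424.8 183.8  32.5]
steel 34 34.6 87 [[364.1, -296.7], [51.5, 55.3], 1.6] [ 364.6 -300.4   31.8]
tray [[474.9, 256.4], [298.6, 281.5], 10.6]
```

```bash
python3 -m handwheel '.5 .7 0 0 0;.5 .7 0 0 0;.5 .7 0 0 0;.5 .7 0 0 0;.5 .7 0 0 0;.5 .7 0 0 0;.5 .7 0 0 0;.5 .7 0 0 0;.5 .7 0 0 0;.5 .7 0 0 0;.5 .7 0 0 0;.5 .7 0 0 0'; python3 -m handwheel '.5 .7 0 0 0;.5 .7 0 0 0;.5 .7 0 0 0;.5 .7 0 0 0;.5 .7 0 0 0;0 0 0 0 0;0 0 0 0 0;0 0 0 0 0'
```

```text
clock: 1.1
eef_pos: [364.8, -198.2, 205.4]
eef_rot: [-3.142, 0.0, 0.228]
wrist_force: [0.6, -0.1, 0.4]
finger_gap: 94.2
finger_force: 0.0
clock: 1.77
eef_pos: [463.8, -60.0, 205.1]
eef_rot: [-3.141, 0.001, 0.228]
wrist_force: [-0.1, -0.5, -0.0]
finger_gap: 94.5
finger_force: 0.0
```

```bash
python3 -m handwheel '.03 0 -.8 0 0;0 0 -.8 0 0;0 0 -.8 0 0;0 0 -.8 0 0;0 0 -.72 0 0;0 0 0 0 0;0 0 0 0 0;0 0 0 0 0' 20; python3 -m handwheel '0 0 0 0 1;0 0 0 0 1;0 0 0 0 1;0 0 0 0 1;0 0 0 0 1;0 0 0 0 1;0 0 0 0 1;0 0 0 0 1' 20
```

```text
clock: 2.43
eef_pos: [466.0, -60.6, 50.4]
eef_rot: [3.141, -0.002, 0.227]
wrist_force: [0.5, -0.2, 0.5]
finger_gap: 93.8
finger_force: 0.0
clock: 3.1
eef_pos: [465.5, -59.8, 48.8]
eef_rot: [3.142, -0.0, 0.228]
wrist_force: [-0.6, -1.3, 1.6]
finger_gap: 53.5
finger_force: 20.0
```

```bash
python3 -m handwheel '0 0 .3 0 1;0 0 .6 0 1;0 0 .6 0 1;0 0 .6 0 1;0 0 0 0 1'; python3 -m handwheel '.13 .5 0 0 1;.13 .7 0 0 1;.13 .8 0 0 1;.13 .9 0 0 1;.13 .9 0 0 1;.13 .9 0 0 1;.13 .9 0 0 1;.13 .9 0 0 1;.13 .9 0 0 1;.13 .9 0 0 1;.13 .8 0 0 1;.1 .67 0 0 1'; python3 -m handwheel '0 0 0 0 1;0 0 0 0 1;0 0 0 0 1;0 0 0 0 1'
```

```text
clock: 3.52
eef_pos: [467.0, -60.1, 136.5]
eef_rot: [3.139, -0.005, 0.228]
wrist_force: [0.4, -0.6, -1.4]
finger_gap: 53.8
finger_force: 20.0
clock: 4.52
eef_pos: [526.1, 333.2, 130.9]
eef_rot: [3.141, 0.002, 0.229]
wrist_force: [0.1, 0.3, -1.1]
finger_gap: 53.3
finger_force: 20.0
clock: 4.85
eef_pos: [526.5, 330.0, 132.1]
eef_rot: [3.141, 0.001, 0.227]
wrist_force: [0.1, 0.4, -1.3]
finger_gap: 53.7
finger_force: 20.0
```

```bash
python3 - <<'E'
from cell import *
import cv2
p,d=camera('wrist');cv2.imwrite('pics/w1.png',p[:,:,::-1])
s,_=camera('side');cv2.imwrite('pics/s1.png',cv2.resize(s[80:220,170:350,::-1],None,fx=3,fy=3))
E
```

```text
(no output)
```

View pics/s1.png

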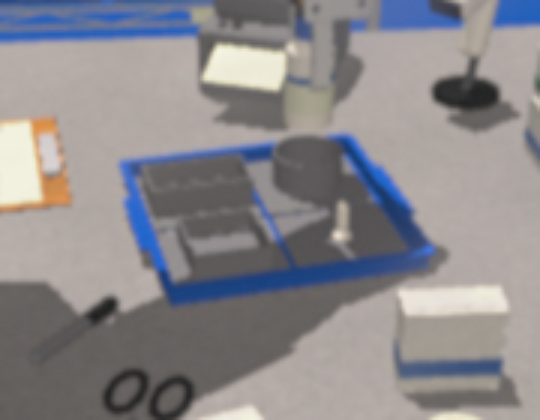

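View pics/w1.png

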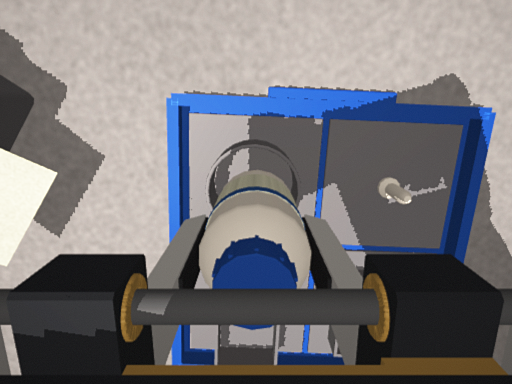

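The bottle is held upright above the cup, which is at about (252,185) in the wrist view.

```bash
python3 -m handwheel '0 .03 -.4 0 1;0 0 -.4 0 1;0 0 -.4 0 1;0 0 -.3 0 1;0 0 -.2 0 1;0 0 -.1 0 1;0 0 0 0 1;0 0 0 0 1;0 0 0 0 1'; python3 -m handwheel '0 0 -.05 0 1;0 0 -.03 0 1;0 0 0 0 1;0 0 0 0 1'
```

```text
clock: 5.7
eef_pos: [527.0, 332.4, 61.5]
eef_rot: [-3.141, -0.001, 0.228]
wrist_force: [0.2, 0.1, -1.9]
finger_gap: 53.6
finger_force: 20.0
clock: 6.03
eef_pos: [526.6, 332.2, 57.5]
eef_rot: [-3.142, 0.0, 0.228]
wrist_force: [-0.6, 0.8, -2.3]
finger_gap: 53.8
finger_force: 20.0
```

```bash
python3 -m handwheel '0 0 -.02 0 1;0 0 0 0 1;0 0 -.02 0 1;0 0 0 0 1;0 0 0 0 1'
```

```text
clock: 6.45
eef_pos: [527.0, 332.3, 56.8]
eef_rot: [-3.141, -0.001, 0.228]
wrist_force: [-1.9, -2.5, 5.0]
finger_gap: 53.9
finger_force: 20.0
```

```bash
python3 -m handwheel '0 0 0 0 .3;0 0 0 0 .1;0 0 0 0 0;0 0 0 0 0;0 0 0 0 0;0 0 .5 0 0;0 0 .8 0 0;0 0 .8 0 0;0 0 .8 0 0;0 0 .3 0 0'; python3 -m handwheel '.2 -.83 0 -.26 0;.2 -.83 0 -.26 0;.2 -.83 0 -.26 0;.2 -.83 0 -.26 0;.2 -.83 0 -.26 0;.2 -.83 0 -.26 0;.2 -.83 0 -.26 0;.2 -.83 0 -.26 0;.2 -.83 0 -.26 0;.2 -.83 0 -.26 0;.15 -.83 0 -.24 0;0 0 0 0 0'; python3 -m handwheel '0 0 0 0 0;0 0 0 0 0;0 0 0 0 0'
```

```text
clock: 7.28
eef_pos: [527.6, 332.8, 188.8]
eef_rot: [-3.14, -0.006, 0.228]
wrist_force: [0.9, 0.3, 0.8]
finger_gap: 93.8
finger_force: 0.0
clock: 8.28
eef_pos: [612.9, -38.2, 182.9]
eef_rot: [3.141, 0.001, -0.026]
wrist_force: [-0.3, 0.2, 0.8]
finger_gap: 94.0
finger_force: 0.0
clock: 8.53
eef_pos: [612.4, -31.9, 183.6]
eef_rot: [-3.141, 0.0, -0.019]
wrist_force: [-0.3, 0.3, -0.1]
finger_gap: 94.0
finger_force: 0.0
```

```bash
python3 - <<'E'
from cell import *
import cv2
p,d=camera('wrist');cv2.imwrite('pics/w2.png',p[:,:,::-1])
E
```

```text
(no output)
```

View pics/w2.png

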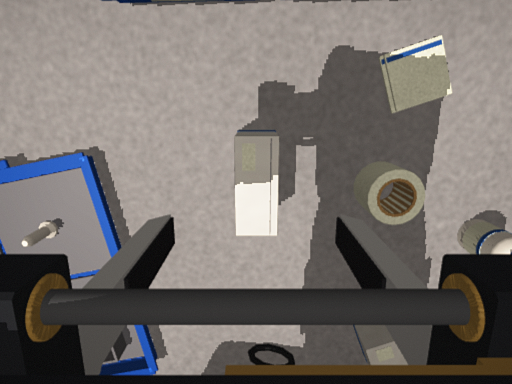

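The carton is centred between the fingers, at cols 235-278.

```bash
python3 -m handwheel '0 -.03 -.8 0 0;0 0 -.8 0 0;0 0 -.8 0 0;0 0 -.7 0 0;0 0 -.27 0 0;0 0 0 0 0;0 0 0 0 0;0 0 0 0 0'; python3 -m handwheel '0 0 0 0 1;0 0 0 0 1;0 0 0 0 1;0 0 0 0 1;0 0 0 0 1;0 0 0 0 1;0 0 0 0 1;0 0 0 0 1;0 0 0 0 1;0 0 0 0 1' 15; python3 -m handwheel '0 0 .3 0 1;0 0 .6 0 1;0 0 .6 0 1;0 0 .5 0 1;0 0 0 0 1;0 0 0 0 1'
```

```text
clock: 9.25
eef_pos: [613.7, -34.0, 51.2]
eef_rot: [3.141, -0.003, -0.02]
wrist_force: [0.2, -0.1, 0.3]
finger_gap: 93.9
finger_force: 0.0
clock: 10.08
eef_pos: [612.6, -34.2, 49.0]
eef_rot: [-3.142, 0.0, -0.02]
wrist_force: [-0.3, -0.7, -0.3]
finger_gap: 37.8
finger_force: 15.0
clock: 10.58
eef_pos: [613.0, -34.2, 130.2]
eef_rot: [3.141, -0.002, -0.02]
wrist_force: [-1.1, 0.0, -1.2]
finger_gap: 37.8
finger_force: 15.0
```

```bash
python3 -m handwheel '-.3 .5 0 .19 1;-.44 .7 0 .19 1;-.45 .73 0 .19 1;-.45 .73 0 .19 1;-.45 .73 0 .19 1;-.45 .73 0 .19 1;-.45 .73 0 .19 1;-.45 .73 0 .19 1;-.45 .73 0 .19 1;-.45 .73 0 .19 1;-.45 .73 0 .19 1;-.45 .73 0 .19 1'; python3 -m handwheel '-.06 .07 0 0 1;0 0 0 0 1;0 0 0 0 1;0 0 0 0 1;0 0 0 0 1'
```

```text
clock: 11.58
eef_pos: [401.3, 306.7, 127.9]
eef_rot: [3.141, 0.002, 0.18]
wrist_force: [0.2, -0.5, -0.6]
finger_gap: 38.3
finger_force: 15.0
clock: 12.0
eef_pos: [401.2, 307.6, 128.8]
eef_rot: [3.141, 0.0, 0.177]
wrist_force: [0.3, -0.3, -1.3]
finger_gap: 38.0
finger_force: 15.0
```

```bash
python3 - <<'E'
from cell import *
import cv2
p,d=camera('wrist');cv2.imwrite('pics/w3.png',p[:,:,::-1])
E
```

```text
(no output)
```

View pics/w3.png

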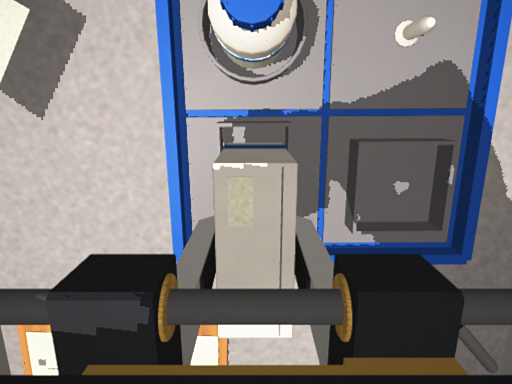

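The bottle stands upright in the cup at (253,35). The carton lines up with the long bin, whose far end shows at cols 219-288.

```bash
python3 -m handwheel '-.02 .03 -.4 0 1;0 0 -.4 0 1;0 0 -.4 0 1;0 0 -.25 0 1;0 0 -.15 0 1;0 0 0 0 1;0 0 0 0 1;0 0 0 0 1'; python3 -m handwheel '0 0 -.04 0 1;0 0 -.03 0 1;0 0 0 0 1;0 0 -.02 0 1;0 0 0 0 1;0 0 0 0 1'
```

```text
clock: 12.72
eef_pos: [400.2, 310.0, 65.8]
eef_rot: [-3.141, -0.001, 0.179]
wrist_force: [0.5, -0.2, -0.0]
finger_gap: 38.0
finger_force: 15.0
clock: 13.22
eef_pos: [399.8, 309.8, 61.5]
eef_rot: [-3.142, -0.0, 0.179]
wrist_force: [0.2, 0.0, -1.7]
finger_gap: 38.2
finger_force: 15.0
```

```bash
python3 -m handwheel '0 0 -.02 0 1;0 0 0 0 1;0 0 -.02 0 1;0 0 0 0 1;0 0 0 0 1'
```

```text
clock: 13.63
eef_pos: [399.8, 309.9, 59.9]
eef_rot: [-3.142, -0.0, 0.179]
wrist_force: [-0.8, -0.0, 0.5]
finger_gap: 37.8
finger_force: 15.0
```

```bash
python3 -m handwheel '0 0 -.02 0 1;0 0 0 0 1;0 0 0 0 1'
```

```text
clock: 13.88
eef_pos: [399.9, 310.1, 59.7]
eef_rot: [-3.141, -0.001, 0.179]
wrist_force: [-3.2, 0.8, 8.4]
finger_gap: 37.8
finger_force: 15.0
```

```bash
python3 -m handwheel '0 0 0 0 .5;0 0 0 0 .2;0 0 0 0 0;0 0 0 0 0;0 0 0 0 0;0 0 0 0 0;0 0 .5 0 0;0 0 .8 0 0;0 0 .8 0 0;0 0 .8 0 0;0 0 .3 0 0;0 0 0 0 0'; python3 -m handwheel '.03 -.87 0 .17 0;.03 -.87 0 .17 0;.03 -.87 0 .17 0;.03 -.87 0 .17 0;.03 -.87 0 .17 0;.03 -.87 0 .17 0;.03 -.87 0 .17 0;.03 -.87 0 .17 0;.03 -.87 0 .17 0;.03 -.87 0 .17 0;.03 -.87 0 .17 0;.03 -.87 0 .17 0'; python3 -m handwheel '.02 -.87 0 0 0;0 -.94 0 0 0;0 0 0 0 0;0 0 0 0 0;0 0 0 0 0;0 0 0 0 0'
```

```text
clock: 14.88
eef_pos: [400.8, 310.5, 190.1]
eef_rot: [-3.139, -0.005, 0.179]
wrist_force: [0.9, -0.2, -0.7]
finger_gap: 94.2
finger_force: 0.0
clock: 15.88
eef_pos: [413.4, -109.4, 185.8]
eef_rot: [-3.141, 0.001, 0.358]
wrist_force: [0.6, 0.1, 1.1]
finger_gap: 93.5
finger_force: 0.0
clock: 16.38
eef_pos: [414.9, -179.2, 186.5]
eef_rot: [-3.141, 0.001, 0.358]
wrist_force: [0.1, -0.5, -0.8]
finger_gap: 93.8
finger_force: 0.0
```

```bash
python3 - <<'E'
from cell import *
import cv2
p,d=camera('wrist');cv2.imwrite('pics/w4.png',p[:,:,::-1])
p,d=camera('top');cv2.imwrite('pics/t4.png',cv2.resize(p[90:250,60:420,::-1],None,fx=2,fy=2))
E
```

```text
(no output)
```

View pics/w4.png

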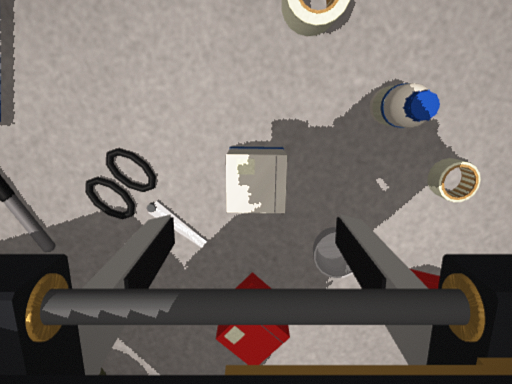

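View pics/t4.png

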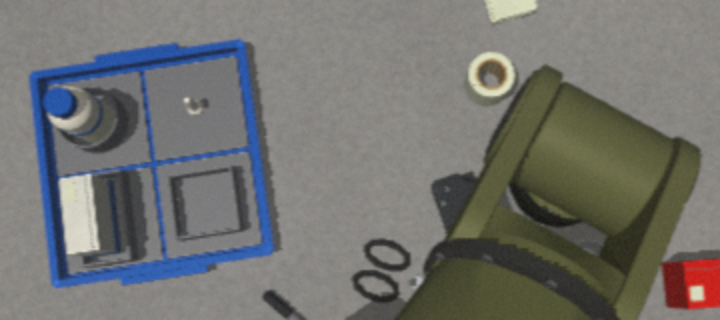

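The bottle is upright in the cup and the dressing carton stands in the long bin. The gauze carton is centred at (256,183) in the wrist view, square to the fingers.

```bash
python3 -m handwheel '0 0 -.8 -.03 0;0 0 -.8 0 0;0 0 -.8 0 0;0 0 -.8 0 0;0 0 -.54 0 0;0 0 0 0 0;0 0 0 0 0;0 0 0 0 0'; python3 -m handwheel '0 0 0 0 1;0 0 0 0 1;0 0 0 0 1;0 0 0 0 1;0 0 0 0 1;0 0 0 0 1;0 0 0 0 1;0 0 0 0 1' 15; python3 -m handwheel '0 0 .3 0 1;0 0 .6 0 1;0 0 .6 0 1;0 0 .5 0 1;0 0 0 0 1;0 0 0 0 1'
```

```text
clock: 17.15
eef_pos: [415.8, -180.2, 38.9]
eef_rot: [3.14, -0.001, 0.355]
wrist_force: [-0.2, 0.6, -0.3]
finger_gap: 94.1
finger_force: 0.0
clock: 17.82
eef_pos: [415.0, -180.2, 37.6]
eef_rot: [3.142, -0.0, 0.354]
wrist_force: [-1.4, 0.5, 2.8]
finger_gap: 55.5
finger_force: 15.0
clock: 18.32
eef_pos: [415.2, -180.3, 117.6]
eef_rot: [3.141, -0.001, 0.354]
wrist_force: [0.0, -0.4, -2.4]
finger_gap: 55.6
finger_force: 15.0
```

```bash
python3 -m handwheel '.02 .5 0 -.17 1;.02 .7 0 -.17 1;.02 .8 0 -.17 1;.02 .8 0 -.17 1;.02 .8 0 -.17 1;.02 .8 0 -.17 1;.02 .8 0 -.17 1;.02 .8 0 -.17 1;.02 .8 0 -.17 1;.02 .8 0 -.17 1;0 .8 0 -.16 1;0 .67 0 -.16 1'; python3 -m handwheel '0 0 0 0 1;0 0 0 0 1;0 0 0 0 1;0 0 0 0 1;0 0 0 0 1'
```

```text
clock: 19.32
eef_pos: [422.0, 184.4, 115.7]
eef_rot: [3.141, 0.002, 0.178]
wrist_force: [0.3, 0.1, -1.0]
finger_gap: 56.0
finger_force: 15.0
clock: 19.73
eef_pos: [423.0, 181.7, 117.1]
eef_rot: [3.141, 0.0, 0.177]
wrist_force: [0.3, -0.1, -0.6]
finger_gap: 56.0
finger_force: 15.0
```

```bash
python3 - <<'E'
from cell import *
import cv2
p,d=camera('wrist');cv2.imwrite('pics/w5.png',p[:,:,::-1])
E
```

```text
(no output)
```

View pics/w5.png

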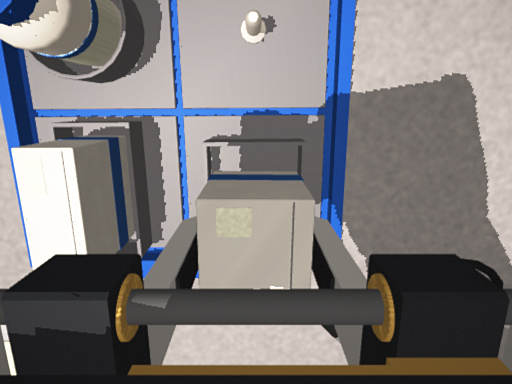

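The gauze carton is centred over the square bin, and the dressing carton stands in its bin at left.

```bash
python3 -m handwheel '.01 .01 -.4 0 1;0 0 -.4 0 1;0 0 -.4 0 1;0 0 -.28 0 1;0 0 -.15 0 1;0 0 0 0 1;0 0 0 0 1;0 0 0 0 1'; python3 -m handwheel '0 0 -.05 0 1;0 0 0 0 1;0 0 -.02 0 1;0 0 0 0 1;0 0 0 0 1'
```

```text
clock: 20.45
eef_pos: [423.9, 183.0, 53.0]
eef_rot: [-3.141, -0.001, 0.178]
wrist_force: [0.5, 0.2, -1.6]
finger_gap: 56.2
finger_force: 15.0
clock: 20.87
eef_pos: [423.4, 183.0, 49.5]
eef_rot: [-3.142, -0.0, 0.178]
wrist_force: [-0.1, -0.4, -0.9]
finger_gap: 56.0
finger_force: 15.0
```

```bash
python3 -m handwheel '0 0 -.02 0 1;0 0 0 0 1;0 0 -.015 0 1;0 0 0 0 1;0 0 0 0 1'
```

```text
clock: 21.28
eef_pos: [423.5, 183.0, 48.6]
eef_rot: [-3.142, -0.0, 0.178]
wrist_force: [-3.5, -0.9, 8.0]
finger_gap: 56.0
finger_force: 15.0
```

```bash
python3 -m handwheel '0 0 0 0 .3;0 0 0 0 .1;0 0 0 0 0;0 0 0 0 0;0 0 0 0 0;0 0 .5 0 0;0 0 .8 0 0;0 0 .8 0 0;0 0 .8 0 0;0 0 .1 0 0;0 0 0 0 0'; python3 -m handwheel '.35 -.74 0 0 0;.35 -.74 0 0 0;.35 -.74 0 0 0;.35 -.74 0 0 0;.35 -.74 0 0 0;.35 -.74 0 0 0;.35 -.74 0 0 0;.35 -.74 0 0 0;.35 -.74 0 0 0;.35 -.74 0 0 0;.35 -.74 0 0 0;.34 -.73 0 0 0'; python3 -m handwheel '0 0 0 0 0;0 0 0 0 0;0 0 0 0 0;0 0 0 0 0;0 0 0 0 0'
```

```text
clock: 22.2
eef_pos: [424.1, 183.3, 169.6]
eef_rot: [-3.141, -0.004, 0.178]
wrist_force: [-0.4, 0.5, -0.6]
finger_gap: 94.4
finger_force: 0.0
clock: 23.2
eef_pos: [590.9, -173.3, 165.7]
eef_rot: [-3.14, 0.002, 0.178]
wrist_force: [0.1, 0.5, 0.1]
finger_gap: 94.1
finger_force: 0.0
clock: 23.62
eef_pos: [590.8, -170.8, 167.9]
eef_rot: [-3.141, 0.0, 0.179]
wrist_force: [0.8, 0.4, -0.3]
finger_gap: 94.1
finger_force: 0.0
```

```bash
python3 - <<'E'
from cell import *
import cv2
p,d=camera('wrist');cv2.imwrite('pics/w6.png',p[:,:,::-1])
E
```

```text
(no output)
```

View pics/w6.png

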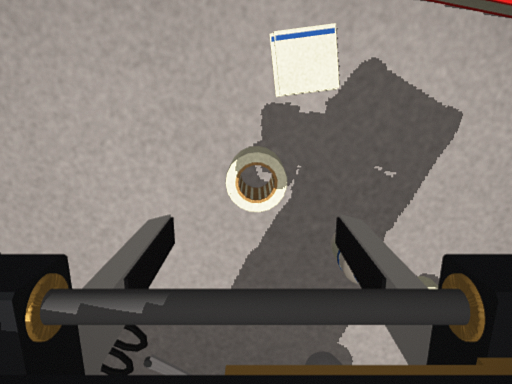

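The tape roll is centred at (256,182) between the fingers, clear of its neighbours.

```bash
python3 -m handwheel '0 0 -.8 0 0;0 0 -.8 0 0;0 0 -.8 0 0;0 0 -.8 0 0;0 0 -.5 0 0;0 0 0 0 0;0 0 0 0 0;0 0 0 0 0'; python3 -m handwheel '0 0 0 0 1;0 0 0 0 1;0 0 0 0 1;0 0 0 0 1;0 0 0 0 1;0 0 0 0 1;0 0 0 0 1;0 0 0 0 1' 15; python3 -m handwheel '0 0 .3 0 1;0 0 .6 0 1;0 0 .6 0 1;0 0 .6 0 1;0 0 0 0 1;0 0 0 0 1'
```

```text
clock: 24.33
eef_pos: [591.9, -171.8, 21.9]
eef_rot: [3.14, -0.002, 0.179]
wrist_force: [-0.6, -0.1, 2.0]
finger_gap: 94.2
finger_force: 0.0
clock: 25.0
eef_pos: [591.1, -171.8, 20.3]
eef_rot: [3.141, -0.0, 0.178]
wrist_force: [-0.3, 0.8, 2.3]
finger_gap: 58.6
finger_force: 15.0
clock: 25.5
eef_pos: [591.5, -171.9, 105.7]
eef_rot: [3.14, -0.002, 0.178]
wrist_force: [-1.4, -0.0, -1.4]
finger_gap: 58.8
finger_force: 15.0
```

```bash
python3 -m handwheel '-.08 .5 0 0 1;-.09 .7 0 0 1;-.09 .83 0 0 1;-.09 .83 0 0 1;-.09 .83 0 0 1;-.09 .83 0 0 1;-.09 .83 0 0 1;-.09 .83 0 0 1;-.09 .83 0 0 1;-.09 .83 0 0 1;-.09 .83 0 0 1;-.08 .76 0 0 1'; python3 -m handwheel '0 0 0 0 1;0 0 0 0 1;0 0 0 0 1;0 0 0 0 1;0 0 0 0 1'
```

```text
clock: 26.5
eef_pos: [547.5, 207.1, 102.9]
eef_rot: [3.141, 0.002, 0.178]
wrist_force: [0.5, -0.3, -1.3]
finger_gap: 58.9
finger_force: 15.0
clock: 26.92
eef_pos: [548.8, 204.3, 103.8]
eef_rot: [3.141, 0.0, 0.177]
wrist_force: [0.6, -0.1, -1.1]
finger_gap: 59.3
finger_force: 15.0
```

```bash
python3 - <<'E'
from cell import *
import cv2
p,d=camera('wrist');cv2.imwrite('pics/w7.png',p[:,:,::-1])
E
```

```text
(no output)
```

View pics/w7.png

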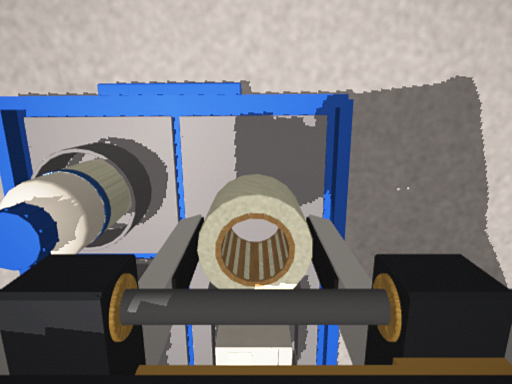

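The roll is held over the post's cell. The post is hidden beneath it, but the measured position is consistent. I'll lower it in stages and watch the force.

```bash
python3 -m handwheel '0 .01 -.4 0 1;0 0 -.4 0 1;0 0 -.3 0 1;0 0 -.1 0 1;0 0 0 0 1;0 0 0 0 1;0 0 0 0 1'; python3 -m handwheel '0 0 -.2 0 1;0 0 -.2 0 1;0 0 -.1 0 1;0 0 -.05 0 1;0 0 0 0 1;0 0 0 0 1'; python3 -m handwheel '0 0 -.05 0 1;0 0 0 0 1;0 0 -.02 0 1;0 0 0 0 1;0 0 0 0 1'
```

```text
clock: 27.55
eef_pos: [549.1, 205.9, 56.9]
eef_rot: [-3.141, -0.001, 0.178]
wrist_force: [0.1, 0.3, -1.5]
finger_gap: 58.6
finger_force: 15.0
clock: 28.05
eef_pos: [548.6, 205.8, 34.0]
eef_rot: [3.142, 0.0, 0.178]
wrist_force: [0.2, 0.1, -1.5]
finger_gap: 58.9
finger_force: 15.0
clock: 28.47
eef_pos: [548.6, 205.8, 31.3]
eef_rot: [-3.142, -0.0, 0.178]
wrist_force: [0.2, 0.1, -0.2]
finger_gap: 58.9
finger_force: 15.0
```

```bash
python3 -m handwheel '0 0 -.05 0 1;0 0 0 0 1;0 0 -.02 0 1;0 0 0 0 1;0 0 0 0 1'
```

```text
clock: 28.88
eef_pos: [548.6, 205.8, 28.4]
eef_rot: [-3.142, 0.0, 0.178]
wrist_force: [0.8, -0.5, -1.5]
finger_gap: 59.1
finger_force: 15.0
```

```bash
python3 -m handwheel '0 0 -.015 0 1;0 0 0 0 1;0 0 -.01 0 1;0 0 0 0 1;0 0 0 0 1'
```

```text
clock: 29.3
eef_pos: [548.7, 205.9, 28.2]
eef_rot: [-3.142, -0.0, 0.178]
wrist_force: [-4.2, -1.6, 8.1]
finger_gap: 58.8
finger_force: 15.0
```

Seated. Release, then raise and back the arm away for a final check.

```bash
python3 -m handwheel '0 0 0 0 .3;0 0 0 0 .1;0 0 0 0 0;0 0 0 0 0;0 0 0 0 0;0 0 .5 0 0;0 0 .8 0 0;0 0 .8 0 0;0 0 .8 0 0;0 0 .8 0 0;0 0 .5 0 0;0 0 0 0 0'; python3 -m handwheel '-.1 -.8 0 0 0;-.1 -.8 0 0 0;-.1 -.8 0 0 0;-.1 -.8 0 0 0;-.1 -.8 0 0 0;-.1 -.8 0 0 0;-.1 -.8 0 0 0;-.1 -.8 0 0 0;-.1 -.8 0 0 0;-.1 -.8 0 0 0;0 0 0 0 0;0 0 0 0 0'
python3 - <<'E'
from h import *
from cell import *
i=camera_info('top');p,d=camera('top');W=cloud(p,d,np.array(i['intrinsics']),np.array(i['world_from_camera']))
cv2.imwrite('pics/t8.png',cv2.resize(p[90:250,60:420,::-1],None,fx=2,fy=2))
for n,(x,y,h) in dict(sal=(526.5,331.2,123),dress=(400.5,308.6,96),gauze=(423.5,182.6,81),tape=(549,205.3,58),ssal=(530,-288,82),utape=(482,-385,25)).items():
    m=(np.hypot(W[...,0]-x,W[...,1]-y)<58)&(np.abs(W[...,2]-h)<6);Q=W[m]
    print(n,h,len(Q),rect(Q) if len(Q)>2 else '',np.round(np.median(Q[:,2]),1) if len(Q) else '')
E
```

```text
clock: 30.3
eef_pos: [550.0, 206.3, 200.3]
eef_rot: [-3.141, -0.007, 0.178]
wrist_force: [0.3, 0.4, 0.7]
finger_gap: 93.8
finger_force: 0.0
clock: 31.3
eef_pos: [508.2, -115.2, 194.7]
eef_rot: [-3.141, 0.001, 0.176]
wrist_force: [0.4, 0.5, -0.1]
finger_gap: 94.1
finger_force: 0.0
sal 123 176 [[526.1, 331.3], [32.5, 33.2], 76.1] 121.1
dress 96 642 [[400.2, 310.2], [90.0, 39.1], 9.6] 94.2
gauze 81 570 [[423.0, 183.1], [56.3, 56.9], 9.5] 79.5
tape 58 289 [[548.5, 206.6], [56.6, 55.7], 46.6] 56.3
ssal 82 88 [[530.8, -287.1], [24.4, 22.9], 34.7] 80.9
utape 25 125 [[483.1, -385.3], [41.1, 44.1], 3.3] 23.8
```

View pics/t8.png

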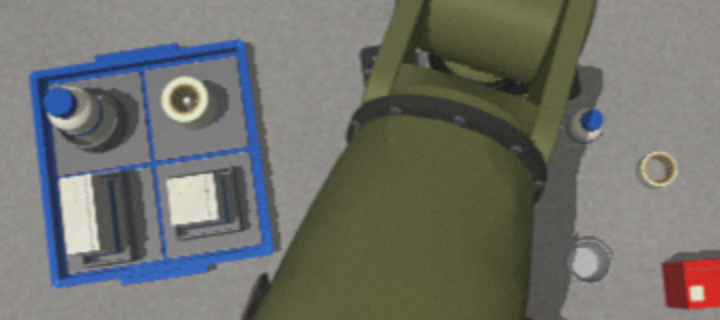

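All four supplies are seated at the expected heights (the usual −1.5 mm camera bias aside). The bottle is at (70,105), the tape with the post in its bore at (185,100), and the cartons at (82,215) and (195,200). The small saline and used tape have not moved.

```bash
python3 -c "from cell import *;print(sign_off())"
```

```text
the job is handed in; nothing more can be done
None
```

The caddy is packed and handed in at about 31 s: the last camera check showed all four supplies upright and fully down in their places, with the small saline bottle and part-used tape roll still where they stood.

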